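# Set and lock the end stop of a deck-drilling fence

## Robot

A 6-joint arm with a two-finger parallel gripper is mounted at the origin on the work surface. World frame = base frame: x ahead of the robot, y to its left, z up, the work surface at z = 0. Lengths are in m, angles in rad, forces in N, time in s.
With the tool pointing down it reaches from about 0.275 to 0.775 m from the base axis. Payload 14.6 kg.
Tool frame: the origin (TCP) lies at the very end of the fingers, on their centre line; the grasp point (between the pads) lies r.hold_point_z behind it (r.hold_point_z is the distance from the TCP to the grasp point, in m); z points along the fingers, y is the line along which they close (so a half turn about z gives the same grasp; the last joint's range is limited). The gripper opens to 85 mm and grips with 20 to 120 N. Pads are 22 mm wide; open, the fingers measure 114 mm over their backs; the gripper's body (76 mm by 85 mm) begins 54 mm behind the grasp point. The pads swing forward as they close: fully open they stand 13 mm farther back than shut.
Start: joints at [0.962, 0.263, -0.048, 1.259, 0, 1.415], TCP at [0.23, 0.472, 0.231] pointing down, gripper open.
Joint ranges: [-2.65, 2.65], [-0.89, 1.7], [-1.18, 1.37], [-2.13, 2.11], [-1.35, 1.29], [-3.14, 3.14]. Speed limits (rad/s): [1.89, 1.89, 2.57, 2.79, 3.14, 3.14].

## Interface

Orientations are given as a 3x3 rotation matrix whose columns are the frame's x, y, z axes.
In Python, from rig import r gives the robot as it stands.
- The arm moves only by the tool jog_arm, never from a script. Its argument "commands" is a list of rows, each a list of 3 entries, a list of its own where there are three numbers: the shift along the tool's x, y, z in mm, then the turn, a rotation vector about the tool's x, y, z in degrees, then the opening, from 0 (shut) to 1 (fully open). A call has 1 to 20 rows; each row shifts and turns the commanded pose from where the row before left it, along the tool's axes as they then stand; what a row does not reach is not made up. A row lasts 1/8 s, in which the tool goes at most 62.5 mm and 10.7 degrees, less where a joint would pass 70% of its speed; a pose out of reach is approached as far as the arm can. A call with a gripper value outside its range is refused whole. The fingers move at their own pace and stop on an object; "grip_force" is the grip in N (left out, the last holds). Time passes only in rows, so rows that do not move let the fingers close. It gives the time, the measured TCP pose, the force, the opening and the grip force at its end, in the units of the state.
- r.observe(): the state, without advancing time (a new reading comes with each control period).
- r.capture(name): name is "scene" or "top" or "wrist"; returns (picture, depth): 400x640x3 uint8, red, green, blue; 400x640 float32, m along the optical axis (not along the pixel's ray), 0 where there is no reading.
- r.get_calibration(name): a dict with "fx", "fy", "cx", "cy" (pixels), "rvec" (rotation vector, rad) and "tvec" (3), from world to camera coordinates, as OpenCV has them. Camera axes: x right, y down, z forward; pixel columns grow to the right and rows downward; lengths in m; the calibration is good to about 2 mm. A picture is of the moment at which its call begins: read the wrist's pose just before it. get_calibration takes no time and is no camera call; for the wrist camera it gives the pose at the moment of the call.
- r.finish_job(): hands the job in; it is judged then, once.
The state is a dict: "time_s": time; "joints": joint angles; "dq": joint speeds; "tau": joint torques, N m; "eef_pos": TCP position; "ee_rot": TCP orientation; "wrist_force": force on the tool from outside, world axes, zero at the start; "torque": the same for the moment, N m; "width": opening from 0.0 (shut) to 1.0 (fully open); "gripper_force": force on a finger pad.
Only numpy, scipy, OpenCV 4.12 (cv2) and the standard library are available. Lean on these libraries where they do the work, as an engineer would, in place of code of your own. Each camera call takes 0.05 s, during which the arm holds its last target. There are 200 camera calls.

## Task

Set up the drilling fence for the next skateboard deck: the grey end stop is loose on its rail, so slide it until its black pointer lies over the red tab (not the green one). Then swing the blue clamp lever clockwise, seen from above, all the way round so that the stop is locked there, with the pointer still over the red tab. Leave the deck, brush, tin and wheel where they are.

Things in the scene. Friction and masses are not known exactly. Their poses are not given: they have to be found in the camera images.
- fence: Fixed aluminium rail on the bench, 50 mm wide (its x), 464 mm long (its y) including black end caps, top at 30 mm (caps 34 mm). Origin: centre of the underside. Its +x side points away from the robot (turned by up to about 15 degrees). A slot runs along its top.
- stop (a joint): Position (m) of the grey end stop along the rail: the stop's centre lies at y = value - 0.13 in the fence frame, always at fence x = 0; range 0 to 0.26, growing towards fence +y. The stop is a block 70 mm in x, 50 mm in y, from 31 to 65 mm above the bench, and slides against 3 N of friction when unclamped. Push its 70 mm wide end faces.
- pointer (a point): Tip of the black pointer, 6 mm wide, that sticks out of the stop towards fence +x: on the stop's centre line, 74 mm from the rail's centre line, 39 mm above the bench (pointer 33 to 39 mm high, so it passes 5 mm above the tabs). Its frame is parallel to the fence's.
- clamp (a joint): Angle (rad) of the blue clamp lever on the stop: 0 loose, 1.5 its end stop, fully clamped; grows clockwise seen from above. In the fence frame it points from the hub (2.36 - value) rad from +x towards +y: at 0 towards the robot's side, at 1.5 the far side, always overhanging the stop's +y end. It grips the rail from about 0.85; finishing takes up to about 5 N at the tip.
- lever_hub (a point): Point on the lever's turning axis (centre of the stop), 86 mm above the bench, at mid-height of the lever arm. The black hub is 34 mm in diameter, from 66 to 98 mm above the bench.
- lever_tip (a point): Centre of the lever's round end (22 mm in diameter), 80 mm from the axis, 86 mm above the bench. The arm is 14 mm wide with upright sides, from 75 to 97 mm above the bench; nothing but the stop (top 65 mm) and the rail lies below it.
- red_mark: Fixed red tab, 12 mm wide along the rail, sticking out from the rail's far (+x) side. Origin on the rail's centre line at bench level, axes as the fence's; the tab spans x = 26 to 88 mm, y = -6 to +6 mm, top at 28 mm. The pointer has to lie over it: same y.
- green_mark: The same tab in green, for another deck size; not used now.
- deck: Loose bare wooden skateboard deck, 200 mm wide, about 770 mm long, 11 mm thick with kicked-up ends up to 55 mm, lying parallel to the rail beyond it. Origin: centre of its underside.
- brush: Loose flat brush 200 mm long, 42 mm wide, 20 mm high, lying on the bench to the left. Origin: middle of the underside.
- tin: Loose open tin, 72 mm in diameter, 80 mm high, on the bench to the right. Origin: centre of the underside.
- wheel: Loose orange skateboard wheel, 52 mm in diameter, 32 mm high, on the bench to the right. Origin: centre of the underside.

How it is judged:
On the way:
1. the pointer is over the red tab (within 6 mm of its middle along the rail) while the clamp lever is still loose (below 0.7 rad) (y of pointer in the frame of red_mark between -0.006 and 0.006 m and value of joint clamp below 0.7 rad), for 0.2 s.
At the end, for the whole second after the job is handed in: The pointer's tip is within 6 mm, along the rail, of the middle of the red tab, the clamp lever is turned past 1.2 rad of its 1.5, and the stop is at rest (y of pointer in the frame of red_mark between -0.006 and 0.006 m and value of joint clamp above 1.2 rad and velocity of joint stop between -0.005 and 0.005 m/s); the robot touches nothing.
It fails at once if the deck is moved by more than 30 mm (distance of deck from where it was at the start of the episode above 0.03 m).
It fails at once if the brush is moved by more than 30 mm (distance of brush from where it was at the start of the episode above 0.03 m).
It fails at once if the tin is moved by more than 30 mm (distance of tin from where it was at the start of the episode above 0.03 m).
It fails at once if the wheel is moved by more than 30 mm (distance of wheel from where it was at the start of the episode above 0.03 m).
It also fails if it takes over 51 s, if anything falls off the work surface, if the arm or the gripper's body presses on something with over 40 N, if the wrist force passes 120 N, or if a joint passes its speed limit or range.

## Working session

There is one attempt and no reset: what is moved stays moved. The work goes in short steps, Python scripts to look and compute and a tool call to move; the robot and the scene stay as the last step left them, time stands still between calls to the robot, and variables do not carry over. Pictures are saved under pics/ and viewed, at most 10 in all, crops included, and the job is handed in when it is done.

Besides the shell and the picture viewer there is one more tool, called after ">>>" in YAML: its name, and indented under it one key for each argument. jog_arm: Moves the arm, as the interface text tells. Its arguments: {"type":"object","properties":{"commands":{"type":"array"},"grip_force":{"type":"number"}},"required":["commands"]}

```bash
mkdir -p pics
python3 - <<'E'
from rig import r
import cv2,numpy as np
for n in ("top","scene"):
    p,d=r.capture(n); cv2.imwrite(f"pics/{n}0.png",p[:,:,::-1]); np.save(f"pics/{n}0.npy",d)
s=r.observe(); print(s["time_s"],s["eef_pos"],s["ee_rot"],r.hold_point_z)
E
```

```text
0.1 [0.230019   0.47167646 0.23087126] [[-8.98786499e-01  4.38386267e-01 -5.56369422e-04]
 [ 4.38386588e-01  8.98786197e-01 -7.56166790e-04]
 [ 1.68564020e-04 -9.23537395e-04 -9.99999559e-01]] 0.0187
```

View pics/top0.png

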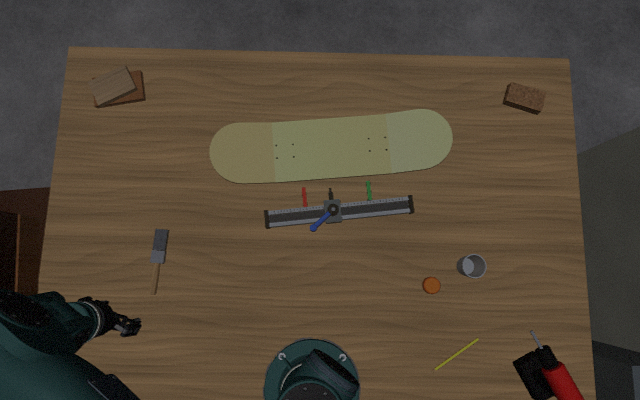

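View pics/scene0.png

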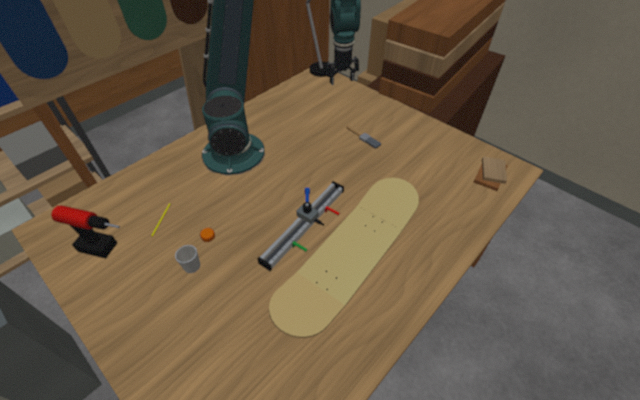

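The top view shows the stop at about (333,210), the pointer at (331,190), the red tab at (305,197) to its left (+y) and the green tab at (369,190). The lever points down-left to (313,228). I'll enlarge this area.

Run:
```python
import cv2
p=cv2.imread("pics/top0.png")[175:240,255:425]
cv2.imwrite("pics/crop0.png",cv2.resize(p,(0,0),fx=4.7,fy=4.7,interpolation=cv2.INTER_CUBIC))
```

```text
(no output)
```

View pics/crop0.png

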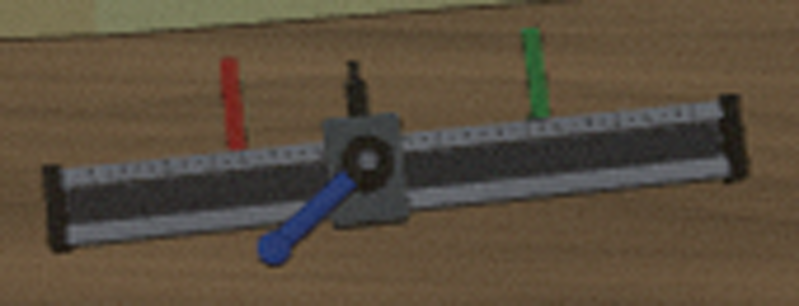

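```bash
cat > h.py <<'E'
from rig import r
import cv2,numpy as np
def pix2w(name,uv,z,cal=None):
    c=cal or r.get_calibration(name); R=cv2.Rodrigues(np.array(c["rvec"],float))[0]; t=np.array(c["tvec"],float).ravel()
    d=R.T@np.array([(uv[0]-c["cx"])/c["fx"],(uv[1]-c["cy"])/c["fy"],1]); o=-R.T@t
    return o+d*(z-o[2])/d[2]
E
python3 - <<'E'
from h import *
f=lambda u,v,z:pix2w("top",(255+(u+.5)/4.7-.5,175+(v+.5)/4.7-.5),z)
L=f(49,210,.034);R=f(743,137,.034);y=(L-R)[:2];print("len",np.linalg.norm(y));y/=np.linalg.norm(y);x=np.array([y[1],-y[0]])
C=(L+R)[:2]/2;print("C",C,"yaw deg",np.degrees(np.arctan2(x[1],x[0])))
for n,a in dict(ptip=(352,62,.039),pbase=(358,112,.039),redend=(229,58,.028),redbase=(237,148,.028),grnend=(530,28,.028),grnbase=(541,116,.028),hub=(368,160,.098),ltip=(274,247,.097),stTL=(324,118,.065),stTR=(400,113,.065),stBR=(410,221,.065),stBL=(336,229,.065)).items():
    w=f(*a)[:2];print(n,w.round(4),"fence",np.round([(w-C)@x,(w-C)@y],4))
E
```

```text
len 0.46044791809192925
C [ 0.52404558 -0.07468145] yaw deg 7.306004123280189
ptip [ 0.5971 -0.0431] fence [0.0764 0.0221]
pbase [ 0.5636 -0.0476] fence [0.0427 0.0218]
redend [0.6    0.0389] fence [0.0898 0.103 ]
redbase [0.5394 0.0319] fence [0.0288 0.1037]
grnend [ 0.6251 -0.1622] fence [ 0.0891 -0.0996]
grnbase [ 0.5654 -0.1698] fence [ 0.029  -0.0996]
hub [ 0.5234 -0.0532] fence [0.0021 0.0214]
ltip [0.4676 0.0043] fence [-0.046   0.0855]
stTL [ 0.5548 -0.0252] fence [0.0368 0.0452]
stTR [ 0.5592 -0.0743] fence [ 0.0349 -0.0041]
stBR [ 0.4892 -0.0817] fence [-0.0354 -0.0025]
stBL [ 0.4831 -0.0344] fence [-0.0355  0.0452]
```

The measurements agree with each other: rail yaw 7.3°, stop centre at y=+21.7 mm in the fence frame, and red tab at +103.3 mm. The stop therefore has to move +81.5 mm. I'll move to the -y side of the stop with the gripper shut.

>>> jog_arm:
  commands:
    - [[-33,-25,5],[0,0,0],0]
    - [[-33,-25,5],[0,0,0],0]
    - [[-33,-25,5],[0,0,0],0]
    - [[-33,-25,5],[0,0,0],0]
    - [[-33,-25,5],[0,0,0],0]
    - [[-33,-25,5],[0,0,0],0]
    - [[-33,-25,5],[0,0,0],0]
    - [[-33,-25,5],[0,0,0],0]
    - [[-33,-25,5],[0,0,0],0]
    - [[-33,-25,5],[0,0,0],0]
    - [[-33,-25,5],[0,0,0],0]
    - [[-33,-25,5],[0,0,0],0]
    - [[-33,-25,5],[0,0,0],0]
    - [[-33,-25,5],[0,0,0],0]
    - [[-33,-25,5],[0,0,0],0]
    - [[-33,-25,5],[0,0,0],0]
    - [[0,0,0],[0,0,0],0]

```text
time_s: 2.22
eef_pos: [0.5299, -0.1211, 0.1503]
ee_rot: [[-0.898, 0.441, -0.001], [0.441, 0.898, 0.0], [0.001, -0.0, -1.0]]
wrist_force: [0.0, 0.0, -0.1]
width: 0.001
gripper_force: 0.0
```

>>> jog_arm:
  commands:
    - [[0,0,0],[0,0,9.5],0]
    - [[0,0,0],[0,0,9.5],0]
    - [[0,0,0],[0,0,9.5],0]
    - [[0,0,0],[0,0,9.5],0]
    - [[0,0,0],[0,0,9.5],0]
    - [[0,0,0],[0,0,9.2],0]
    - [[0,0,0],[0,0,0],0]
    - [[0,0,0],[0,0,0],0]

```text
time_s: 3.22
eef_pos: [0.5291, -0.1187, 0.1513]
ee_rot: [[-0.131, 0.991, -0.0], [0.991, 0.131, 0.0], [0.0, -0.0, -1.0]]
wrist_force: [0.1, -0.1, -0.4]
width: -0.001
gripper_force: 0.0
```

```bash
cat >> h.py <<'E'
C=np.array([.52405,-.07468]);a=np.radians(7.306);X=np.array([np.cos(a),np.sin(a)]);Y=np.array([-X[1],X[0]])
def fen(w): return np.round([(w[:2]-C)@X*1000,(w[:2]-C)@Y*1000,w[2]*1000],1)
def st():
    s=r.observe();print(s["time_s"],"fence mm",fen(s["eef_pos"]),"head",np.degrees(np.arctan2(s["ee_rot"][1,0],s["ee_rot"][0,0])).round(2),s["wrist_force"].round(1),s["width"])
E
python3 - <<'E'
from h import *
st()
E
```

```text
3.225 fence mm [ -0.6 -44.3 151.3] head 97.52 [ 0.1 -0.1 -0.4] -0.0014920268649103717
```

>>> jog_arm:
  commands:
    - [[0,0,26],[0,0,0],0]
    - [[0,0,26],[0,0,0],0]
    - [[0,0,26],[0,0,0],0]
    - [[0,0,24],[0,0,0],0]
    - [[0,0,0],[0,0,0],0]
    - [[5,0,0],[0,0,0],0]
    - [[5,0,0],[0,0,0],0]
    - [[5,0,0],[0,0,0],0]
    - [[5,0,0],[0,0,0],0]
    - [[5,0,0],[0,0,0],0]
    - [[5,0,0],[0,0,0],0]
    - [[5,0,0],[0,0,0],0]
    - [[5,0,0],[0,0,0],0]
    - [[5,0,0],[0,0,0],0]
    - [[5,0,0],[0,0,0],0]

```text
time_s: 5.1
eef_pos: [0.523, -0.0693, 0.0493]
ee_rot: [[-0.127, 0.992, 0.0], [0.992, 0.127, -0.0], [-0.0, 0.0, -1.0]]
wrist_force: [0.4, -3.4, -0.2]
width: -0.003
gripper_force: 1.6
```

>>> jog_arm:
  commands:
    - [[5,0,0],[0,0,0],0]
    - [[5,0,0],[0,0,0],0]
    - [[5,0,0],[0,0,0],0]
    - [[5,0,0],[0,0,0],0]
    - [[5,0,0],[0,0,0],0]
    - [[5,0,0],[0,0,0],0]
    - [[5,0,0],[0,0,0],0]
    - [[5,0,0],[0,0,0],0]
    - [[5,0,0],[0,0,0],0]
    - [[3,0,0],[0,0,0],0]
    - [[2,0,0],[0,0,0],0]
    - [[0,0,0],[0,0,0],0]

```text
time_s: 6.6
eef_pos: [0.5165, -0.0196, 0.0492]
ee_rot: [[-0.127, 0.992, -0.0], [0.992, 0.127, 0.001], [0.001, -0.0, -1.0]]
wrist_force: [0.9, 0.7, 0.2]
width: 0.0
gripper_force: 0.0
```

Run:
```python
from h import *
st()
p,d=r.capture("wrist");cal=r.get_calibration("wrist");cv2.imwrite("pics/w1.png",p[:,:,::-1])
import pickle;pickle.dump((p,d,cal),open("pics/w1.pkl","wb"))
p,d=r.capture("top");cv2.imwrite("pics/t1.png",cv2.resize(p[175:240,255:425,::-1],(0,0),fx=4.7,fy=4.7,interpolation=cv2.INTER_CUBIC))
```

```text
6.6 fence mm [-0.5 55.6 49.2] head 97.31 [0.9 0.7 0.2] 0.0003850077831985376
```

View pics/t1.png

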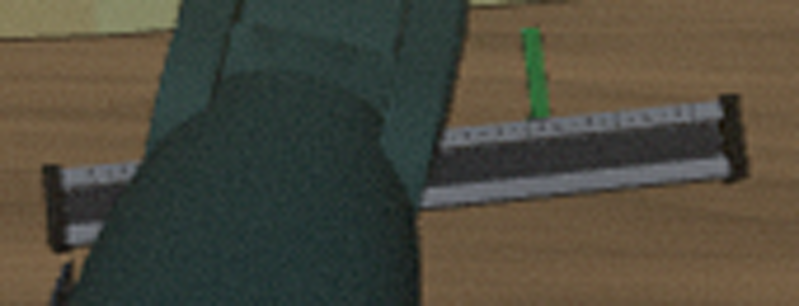

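View pics/w1.png

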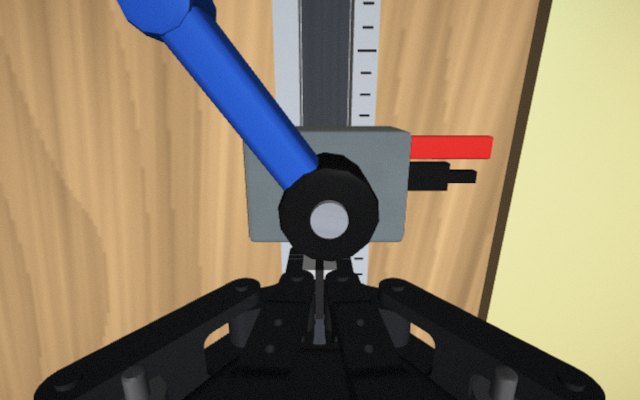

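The arm blocks the top view. The wrist view shows the pointer tip at (470,176) and the red tab, centred at about (470,147), still ahead of it.

Run:
```python
from h import *;import pickle
p,d,cal=pickle.load(open("pics/w1.pkl","rb"))
print("depth ptr/red",d[176,468],d[147,450])
for n,u,v,z in (("ptip",472,176.5,.039),("ptrbase",430,176,.039),("redend",490,147,.028),("red",425,147,.028),("redtop",450,136,.028),("redbot",450,158,.028),("stopR",408,129,.065),("stopbotR",405,240,.065),("stopbotL",249,240,.065),("ltip",165,15,.097)):
    print(n,fen(pix2w("wrist",(u,v),z,cal)))
im=p.astype(int);m=(im[:,:,0]>130)&(im[:,:,1]<90)&(im[:,:,2]<90)
print([(c,np.where(m[:,c])[0][[0,-1]]) for c in (430,450,480)])
k=(im.sum(2)<110);print([(c,np.where(k[160:200,c])[0][[0,-1]]+160) for c in (425,440,460,470)])
```

```text
depth ptr/red 0.15556452 0.16251057
ptip [76.2 90.6 39. ]
ptrbase [55.  90.9 39. ]
redend [ 89. 104.  28.]
red [ 54.8 104.   28. ]
redtop [ 67.3 109.7  28. ]
redbot [68.7 98.2 28. ]
stopR [ 34.8 116.1  65. ]
stopbotR [37.3 67.6 65. ]
stopbotL [-32.   67.6  65. ]
ltip [-42.9 148.9  97. ]
[(430, array([136, 158])), (450, array([136, 158])), (480, array([136, 158]))]
[(425, array([162, 189])), (440, array([162, 189])), (460, array([170, 182])), (470, array([170, 182]))]
```

>>> jog_arm:
  commands:
    - [[3,0,0],[0,0,0],0]
    - [[3,0,0],[0,0,0],0]
    - [[2,0,0],[0,0,0],0]
    - [[2,0,0],[0,0,0],0]
    - [[1,0,0],[0,0,0],0]
    - [[1,0,0],[0,0,0],0]
    - [[0,0,0],[0,0,0],0]
    - [[0,0,0],[0,0,0],0]

```text
time_s: 7.7
eef_pos: [0.5153, -0.0079, 0.0494]
ee_rot: [[-0.127, 0.992, 0.0], [0.992, 0.127, 0.0], [0.0, 0.0, -1.0]]
wrist_force: [-0.3, 0.1, -0.2]
width: 0.003
gripper_force: 0.2
```

```bash
cat >> h.py <<'E'
def look(save=None):
    st();cal=r.get_calibration("wrist");p,d=r.capture("wrist");im=p.astype(int)
    if save: cv2.imwrite(save,p[:,:,::-1])
    return im,cal
E
python3 - <<'E'
from h import *
im,cal=look("pics/w2.png")
m=(im[:,:,0]>130)&(im[:,:,1]<90)&(im[:,:,2]<90)
for c in (480,488):
    v=np.where(m[:,c])[0];print(c,v[0],v[-1],fen(pix2w("wrist",(c,(v[0]+v[-1])/2),.028,cal)))
k=im.sum(2)<110
for c in (425,440,460,470):
    v=100+np.where(k[100:200,c])[0]
    if len(v): print(c,v[0],v[-1],fen(pix2w("wrist",(c,(v[0]+v[-1])/2),.039,cal)))
E
```

```text
7.7 fence mm [-0.2 67.4 49.4] head 97.3 [-0.3  0.1 -0.2] 0.0026961356553634364
480 158 179 [ 85.9 104.3  28. ]
488 160 163 [ 89.6 108.1  28. ]
425 162 189 [ 52.9 102.9  39. ]
440 162 189 [ 60.4 102.9  39. ]
460 170 181 [ 70.5 102.9  39. ]
470 170 181 [ 75.6 102.9  39. ]
```

View pics/w2.png

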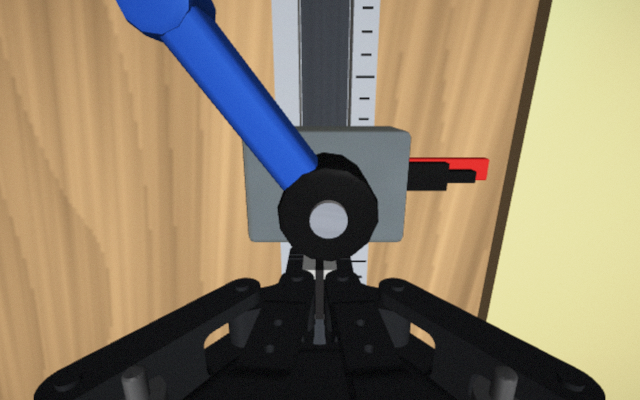

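The pointer is over the red tab, about 1 mm short, and the lever still looks loose. I'll back off, rise, go to the robot's side of the lever and turn the tool so its side pushes the lever.

>>> jog_arm:
  commands:
    - [[-10,0,0],[0,0,0],0]
    - [[-10,0,0],[0,0,0],0]
    - [[0,0,-30],[0,0,0],0]
    - [[0,0,-30],[0,0,0],0]
    - [[0,0,-30],[0,0,0],0]
    - [[14,-15,0],[0,0,0],0]
    - [[14,-15,0],[0,0,0],0]
    - [[14,-15,0],[0,0,0],0]
    - [[14,-15,0],[0,0,0],0]
    - [[14,-15,0],[0,0,0],0]
    - [[13,-15,0],[0,0,0],0]

```text
time_s: 9.12
eef_pos: [0.4168, 0.0438, 0.1393]
ee_rot: [[-0.127, 0.992, 0.0], [0.992, 0.127, 0.0], [0.0, 0.0, -1.0]]
wrist_force: [-0.5, -0.4, 0.4]
width: -0.0
gripper_force: 0.0
```

>>> jog_arm:
  commands:
    - [[0,0,0],[0,0,-10],0]
    - [[0,0,0],[0,0,-10],0]
    - [[0,0,0],[0,0,-10],0]
    - [[0,0,0],[0,0,-10],0]
    - [[0,0,0],[0,0,-10],0]
    - [[0,0,0],[0,0,-10],0]
    - [[0,0,0],[0,0,-10],0]
    - [[0,0,0],[0,0,-10],0]
    - [[0,0,0],[0,0,-10],0]
    - [[0,0,0],[0,0,0],0]
    - [[0,0,0],[0,0,0],0]

```text
time_s: 10.5
eef_pos: [0.4176, 0.0432, 0.1393]
ee_rot: [[-0.992, -0.123, 0.0], [-0.123, 0.992, -0.0], [-0.0, -0.0, -1.0]]
wrist_force: [-0.6, -0.9, 0.1]
width: 0.001
gripper_force: 0.0
```

Run:
```python
from h import *
look("pics/w3.png");print(r.observe()["joints"])
```

```text
10.5 fence mm [-90.6 130.5 139.3] head -172.92 [-0.6 -0.9  0.1] 0.000986944190220985
[-9.15855486e-02  1.38885884e-01 -4.74621488e-01  9.57248141e-01
 -3.20173668e-05 -2.15847705e-01]
```

View pics/w3.png

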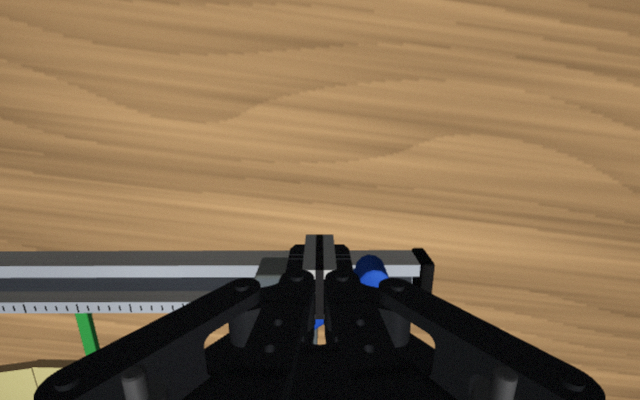

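The wrist view from the robot's side shows the closed fingertips at about (318,240) and the blue lever's end at (370,268), clear of the fingers. I'll go down and start the push.

>>> jog_arm:
  commands:
    - [[0,0,20],[0,0,0],0]
    - [[0,0,20],[0,0,0],0]
    - [[0,0,19],[0,0,0],0]
    - [[-8,0.6,0],[0,0,0],0]
    - [[-8,0.6,0],[0,0,0],0]
    - [[-8,0.6,0],[0,0,0],0]
    - [[-8,0.6,0],[0,0,0],0]
    - [[-4.5,4.7,0],[0,0,0],0]
    - [[-4.5,4.7,0],[0,0,0],0]

```text
time_s: 11.68
eef_pos: [0.4571, 0.0602, 0.0803]
ee_rot: [[-0.992, -0.127, -0.0], [-0.127, 0.992, -0.0], [0.0, -0.0, -1.0]]
wrist_force: [-0.8, -3.0, 0.3]
width: 0.001
gripper_force: 1.2
```

>>> jog_arm:
  commands:
    - [[-4.5,4.7,0],[0,0,0],0]
    - [[-4.5,4.7,0],[0,0,0],0]
    - [[-5,2.7,0],[0,0,0],0]
    - [[-5,2.7,0],[0,0,0],0]
    - [[-5,2.7,0],[0,0,0],0]
    - [[0,0,0],[0,0,0],0]

```text
time_s: 12.42
eef_pos: [0.4791, 0.0807, 0.0803]
ee_rot: [[-0.992, -0.127, 0.0], [-0.127, 0.992, 0.0], [-0.0, 0.0, -1.0]]
wrist_force: [0.1, 0.2, -0.7]
width: 0.001
gripper_force: 0.0
```

Run:
```python
from h import *
st()
p,_=r.capture("top");q,_=r.capture("scene")
a=cv2.resize(p[170:240,255:425,::-1],(0,0),fx=4.5,fy=4.5,interpolation=cv2.INTER_CUBIC)[:,:760]
b=cv2.resize(q[170:280,240:410,::-1],(0,0),fx=2.6,fy=2.6,interpolation=cv2.INTER_CUBIC)
o=np.zeros((a.shape[0]+b.shape[0],760,3),np.uint8);o[:a.shape[0],:a.shape[1]]=a;o[a.shape[0]:,:b.shape[1]]=b
cv2.imwrite("pics/m4.png",o[:600])
```

```text
12.425 fence mm [-24.8 159.8  80.3] head -172.68 [ 0.1  0.2 -0.7] 0.0014976972618913709
```

View pics/m4.png

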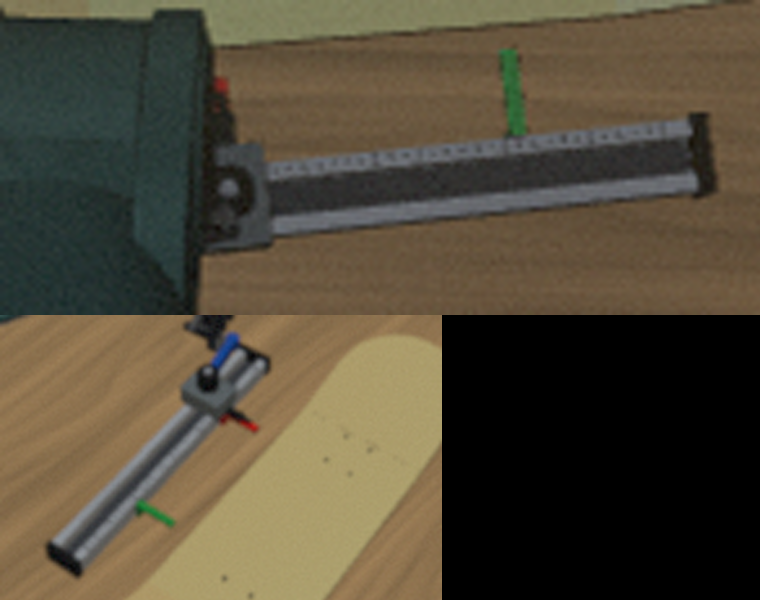

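The top crop shows the stop's right edge from (263,142) to (271,242). The red tab's end is at (221,87), just beyond the pointer. The scene view shows the lever lying nearly along the rail.

Run:
```python
from h import *
f=lambda u,v,z:fen(pix2w("top",(255+(u+.5)/4.5-.5,170+(v+.5)/4.5-.5),z))
print(f(263,142,.065),f(271,242,.065),f(228,188,.098),"red right edge",f(229,90,.028))
g=lambda u,v,z:fen(pix2w("scene",(240+(u+.5)/2.6-.5,170+(v-315+.5)/2.6-.5),z))
print("scene hub",g(208,372,.098),"ltip",g(236,340,.097),"redend",g(257,429,.028),"ptr",g(246,418,.039))
```

```text
[35.7 77.3 65. ] [-32.1  78.9  65. ] [  2.6 103.1  98. ] red right edge [80.6 97.1 28. ]
scene hub [  2.3 102.6  98. ] ltip [ -2.3 180.5  97. ] redend [ 89.6 104.5  28. ] ptr [ 69.5 104.7  39. ]
```

The stop hasn't moved: its centre is at about 103 mm, and the lever is near 93°. I'll finish the swing.

>>> jog_arm:
  commands:
    - [[-5,1,0],[0,0,0],0]
    - [[-5,1,0],[0,0,0],0]
    - [[-5,1,0],[0,0,0],0]
    - [[-5,1,0],[0,0,0],0]
    - [[-5,1,0],[0,0,0],0]
    - [[-5,0,0],[0,0,0],0]
    - [[-5,0,0],[0,0,0],0]
    - [[-4,0,0],[0,0,0],0]
    - [[-3,0,0],[0,0,0],0]

```text
time_s: 13.65
eef_pos: [0.5197, 0.0907, 0.0802]
ee_rot: [[-0.992, -0.127, -0.0], [-0.127, 0.992, 0.0], [0.0, 0.0, -1.0]]
wrist_force: [-4.2, -1.3, 1.0]
width: -0.002
gripper_force: 2.0
```

>>> jog_arm:
  commands:
    - [[-3,-0.5,0],[0,0,0],0]
    - [[-2,-0.5,0],[0,0,0],0]
    - [[-2,-0.5,0],[0,0,0],0]
    - [[0,0,0],[0,0,0],0]

```text
time_s: 14.15
eef_pos: [0.5268, 0.0901, 0.0802]
ee_rot: [[-0.992, -0.127, -0.0], [-0.127, 0.992, 0.0], [0.0, 0.0, -1.0]]
wrist_force: [-3.9, -0.9, -0.8]
width: 0.003
gripper_force: 1.7
```

Run:
```python
from h import *
st()
```

```text
14.15 fence mm [ 23.7 163.1  80.2] head -172.7 [-3.9 -0.9 -0.8] 0.002673242562457896
```

>>> jog_arm:
  commands:
    - [[-2,-0.5,0],[0,0,0],0]
    - [[-2,-0.5,0],[0,0,0],0]
    - [[0,0,0],[0,0,0],0]

```text
time_s: 14.52
eef_pos: [0.5299, 0.0897, 0.08]
ee_rot: [[-0.992, -0.127, -0.002], [-0.127, 0.992, 0.0], [0.002, 0.001, -1.0]]
wrist_force: [-8.8, -0.6, 2.4]
width: 0.001
gripper_force: 3.7
```

The force has risen, so the lever is at its end stop. I'll retreat and check.

>>> jog_arm:
  commands:
    - [[5,0,0],[0,0,0],0]
    - [[10,0,0],[0,0,0],0]
    - [[10,0,0],[0,0,0],0]
    - [[0,0,-30],[0,0,0],0]
    - [[0,0,-40],[0,0,0],0]
    - [[10,30,-30],[0,0,0],0]
    - [[10,30,-20],[0,0,0],0]
    - [[10,30,0],[0,0,0],0]
    - [[10,30,0],[0,0,0],0]
    - [[10,30,0],[0,0,0],0]
    - [[10,30,0],[0,0,0],0]
    - [[0,0,0],[0,0,0],0]
    - [[0,0,0],[0,0,0],0]

```text
time_s: 16.15
eef_pos: [0.4236, 0.257, 0.2003]
ee_rot: [[-0.992, -0.127, 0.0], [-0.127, 0.992, -0.0], [-0.0, -0.0, -1.0]]
wrist_force: [0.4, -0.2, -0.0]
width: -0.001
gripper_force: 0.0
```

Run:
```python
from h import *
st()
p,_=r.capture("top")
cv2.imwrite("pics/t5.png",cv2.resize(p[175:240,255:425,::-1],(0,0),fx=4.7,fy=4.7,interpolation=cv2.INTER_CUBIC))
```

```text
16.15 fence mm [-57.4 341.7 200.3] head -172.68 [ 0.4 -0.2 -0. ] -0.000933654550794833
```

View pics/t5.png

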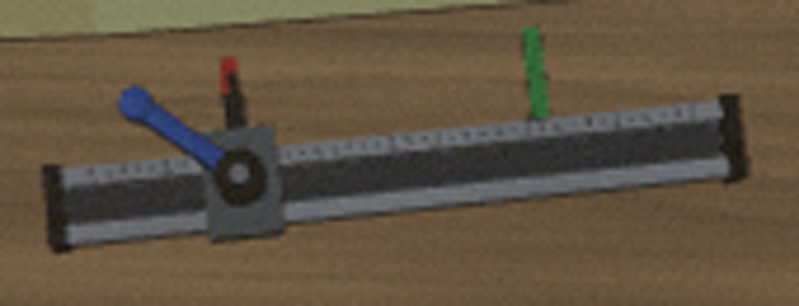

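The pointer (232,85) lies over the red tab (229,60). The lever tip at (135,103) is on the far side of the hub at (240,175). I'll compute both and hand in if they're within limits.

Run:
```python
from h import *
f=lambda u,v,z:fen(pix2w("top",(255+(u+.5)/4.7-.5,175+(v+.5)/4.7-.5),z))
h=f(240,175,.098);t=f(135,103,.097);p=f(232,95,.039);d=t-h;v=2.36-np.arctan2(d[1],d[0]);print(h,t,p,"clamp",v)
if v>1.3 and abs(p[1]-103.4)<4: print(r.finish_job())
```

```text
[  1.1 102.1  98. ] [ 53.7 163.3  97. ] [ 62.7 103.3  39. ] clamp 1.4991740305448857
the job is handed in; nothing more can be done
None
```

The job is handed in: in the last overhead picture the stop's pointer lay within about 1.5 mm of the red tab's middle, and the clamp lever read 1.50 rad (fully round); I didn't re-measure the deck, brush, tin and wheel, but the arm kept clear of them.

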